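# Release the scrap box's flap and rake the stripped parts in

### The job

Push the screwdriver's shaft through the small square slot in the front of the metal scrap box to trip the hidden catch, so that the flap drops, and lay the screwdriver down on the bench. Then sweep all five stripped parts (three heatsinks, two transformers) over the flap into the box with the bench rake; they have sharp edges, so do not touch them with the gripper. Leave the rake lying on the bench clear of the flap, and do not disturb the other things.

Things in the scene. Friction and masses are not known exactly. Their poses are not given: they have to be found in the camera images.
- scrap_box: Grey sheet-steel box bolted to the bench, 170 mm deep, 243 mm wide, 100 mm high, roofed with a clear pane. Origin: on the bench, in the plane of its front, at the middle of its mouth; x points into the box (the way to sweep), y along the front, z up. Mouth: y -87 to +90 mm, from the sill up to 83 mm above the bench. Right of the mouth (y -90 to -150 mm) is the closed bay of the catch.
- bin_floor (a point): Middle of the bin's floor, where the parts belong: 90 mm behind the front, 3 mm above the bench. The sill in front of it is 9 mm above the bench and ends 12 mm behind the front.
- slot (a point): Centre of the slot in the front plate of the catch bay, 16 mm wide (box y), 14 mm high, 42 mm above the bench; same axes as the box. The sprung tab of the catch stands upright across it, its face 30 mm behind the front; pushing the tab 5 to 9 mm further in (36 to 39 mm behind the front), with 2 to 8 N along the box's x, frees the flap, which springs out and down at once.
- catch (a joint): Angle of the catch (rad): 0 at rest; springs back by itself. The flap is free from about 0.22; the stop is at 0.5. The tab is struck about 20 mm below the catch's pivot.
- flap (a joint): Angle of the drop flap (rad): near 0 upright and shut, 1.71 fully down. Hinged at its lower edge on the sill, sprung towards open; no grip. Shut, it covers the front from y -100 to +92 mm.
- flap_edge (a point): Middle of the flap's free edge, 81 mm above the bench when shut. When down, the flap is a smooth ramp rising from the bench 71 mm in front of the box to 9 mm at the sill; a 15 mm high finger of the catch then stands on it at box y -90 to -98 mm, 50 mm in front of the box, beside the mouth.
- rake: Bench rake lying flat: folded aluminium head 130 mm wide (about 150 mm over its two forward-splayed end wings, which reach 28 mm forward) and 28 mm high, on a straight wooden grip 18 mm wide, 22 mm high that runs 165 mm back from the head; 160 g. Origin: under the middle of the head's pushing face; x points forward (the way it pushes), z up; the grip lies along -x.
- rake_grip (a point): Point on the rake's grip where it is well held across its 18 mm width: 115 mm behind the head's face, 11 mm above its underside.
- screwdriver: Screwdriver, 198 mm long, lying on the bench. Origin: middle of its length, underside; its handle (24 mm wide, 23 mm high) reaches from +2 to +98 mm along x, its 6 mm thick shaft reaches along -x to the tip; the shaft's axis is 12 mm above the underside. About 90 g.
- driver_tip (a point): Tip of the screwdriver's shaft, on its axis, 97 mm from the origin along the screwdriver's -x.
- heatsink_1: extruded aluminium heatsink with six upright fins, a loose block 30 x 32 mm and 22 mm high, about 45 g. Origin: centre of its underside, z up.
- heatsink_2: extruded aluminium heatsink with six upright fins, a loose block 30 x 32 mm and 22 mm high, about 45 g. Origin: centre of its underside, z up.
- heatsink_3: extruded aluminium heatsink with six upright fins, a loose block 30 x 32 mm and 22 mm high, about 45 g. Origin: centre of its underside, z up.
- transformer_1: small mains transformer, a loose block 34 x 28 mm and 27 mm high with a dark steel core and copper winding, about 75 g. Origin: centre of its underside, z up.
- transformer_2: small mains transformer, a loose block 34 x 28 mm and 27 mm high with a dark steel core and copper winding, about 75 g. Origin: centre of its underside, z up.
- cutters: Blue-handled side cutters, 154 x 62 x 19 mm, bystander. Origin: centre of underside.
- open_brick: Black power brick, 117 x 46 x 32 mm, bystander. Origin: centre of underside.
- marker: Marker pen, 134 x 17 x 18 mm, bystander. Origin: centre of underside.
- solder_spool: Spool of solder, 56 mm across, 40 mm high, bystander. Origin: centre of underside.
- tape_roll: Roll of black tape, 62 mm across, 19 mm high, bystander. Origin: centre of underside.

How it is judged:
By the outcome, as a careful person would: the job done as asked, in the order asked, and still so for the second after the job is handed in, with the robot touching nothing.
It also fails if it takes over 72 s, if anything falls off the work surface, if the arm or the gripper's body presses on something with over 40 N, if the wrist force passes 120 N, or if a joint passes its speed limit or range.

### The arm

A 6-joint arm with a two-finger parallel gripper is mounted at the origin on a cart in front of the work surface, level with it; the furniture and walls round the work are solid. World frame = base frame: x ahead of the robot, y to its left, z up, the work surface at z = 0. Lengths are in mm, angles in rad, forces in N, time in s.
With the tool pointing down it reaches from about 350 to 975 mm from the base axis. Payload 7.1 kg.
Tool frame: the origin (TCP) lies at the very end of the fingers, on their centre line; the grasp point (between the pads) lies 19 mm behind it; z points along the fingers, y is the line along which they close (so a half turn about z gives the same grasp; the last joint's range is limited). The gripper opens to 88 mm and grips with 3 to 60 N. Pads are 20 mm wide; open, the fingers measure 115 mm over their backs; the gripper's body (75 mm by 178 mm) begins 61 mm behind the grasp point.
Start: joints at [-1.346, 0.423, 1.63, -0, 1.089, -0.019], TCP at [150.889, -606.496, 222.675] pointing down, gripper open.
Joint ranges: [-3, 3], [-0.9, 2.11], [0.09, 2.58], [-1.31, 4.45], [0.11, 2.69], [-2.54, 2.54]. Speed limits (rad/s): [2.39, 2.39, 3.01, 3.14, 3.14, 3.14].

### API

Orientations are given as a rotation vector (axis times angle).
In Python, from workcell import * gives the robot as it stands.
- The arm moves only by the tool step_arm, never from a script. Its argument "deltas" is a list of rows, each a list of 3 entries, a list of its own where there are three numbers: the shift along the tool's x, y, z in units of 300 mm (1.0 is 300 mm), then the turn, a rotation vector about the tool's x, y, z in units of 1.5 rad (1.0 is 1.5 rad), then the gripper command: -1 is shut, 1 is fully open, values between are in proportion. In form: [[[dx, dy, dz], [rx, ry, rz], gripper], ...]. A call has 1 to 20 rows; each row is the pose to reach, as a shift and turn from the pose commanded when the call began, along the tool's axes at that moment; what a row does not reach only later rows make up. A row lasts 1/12 s, in which the tool goes at most 41.7 mm and 7.16 degrees, less where a joint would pass 70% of its speed; a pose out of reach is approached as far as the arm can. A call with a number of a shift or a turn outside -1 to 1 is refused whole. A call with a gripper value outside its range is refused whole. The fingers move at their own pace and stop on an object; the grip force is fixed at half the most. Time passes only in rows, so rows that repeat a pose let the fingers close. It gives the time, the measured TCP pose, the force, the opening and the grip force at its end, in the units of the state.
- get_obs(): the state, without advancing time (a new reading comes with each control period).
- get_image(name): name is "scene" or "top" or "wrist"; returns a dict with "pixels" (384x512x3 uint8, red, green, blue), "fx", "fy", "cx", "cy" (pixels), "T" (4x4, takes a point from camera to world coordinates). Camera axes: x right, y down, z forward; pixel columns grow to the right and rows downward; lengths in mm; the calibration is good to about 2 mm. A picture is of the moment at which its call begins. There is no depth.
- close_job(): hands the job in; it is judged then, once.
The state is a dict: "t": time; "qpos": joint angles; "qvel": joint speeds; "joint_torque": joint torques, N m; "ee_pos": TCP position; "orientation": TCP orientation; "ft_force": force on the tool from outside, world axes, zero at the start; "moment": the same for the moment, N m; "width": finger opening in mm; "grasp_force": force on a finger pad.
Only numpy, scipy, OpenCV 4.12 (cv2) and the standard library are available. Lean on these libraries where they do the work, as an engineer would, in place of code of your own. Each camera call takes 0.05 s, during which the arm holds its last target. There are 200 camera calls.

## Working session

There is one attempt and no reset: what is moved stays moved. The work goes in short steps, Python scripts to look and compute and a tool call to move; the robot and the scene stay as the last step left them, time stands still between calls to the robot, and variables do not carry over. Pictures are saved under pics/ and viewed, at most 10 in all, crops included, and the job is handed in when it is done.

Besides the shell and the picture viewer there is one more tool, called as name(argument=value, ...) on one line, values as JSON. step_arm: Moves the arm, as the interface text tells. Its arguments: {"type":"object","properties":{"deltas":{"type":"array","items":{"type":"array"}}},"required":["deltas"]}

```bash
ls; mkdir -p pics; python3 - <<'E'
from workcell import *
import cv2
for n in("top","scene"):
    im=get_image(n); cv2.imwrite(f"pics/{n}0.png",im["pixels"][:,:,::-1]); print(n,im["fx"],im["cx"],im["cy"],im["T"])
o=get_obs();print(o)
E
```

```text
pics
top 408.1966750485971 265.9952923641347 185.4559300194133 [[ 1.67915941e-02 -9.90756029e-01  1.34612529e-01  3.38226700e+02]
 [-9.99743114e-01 -1.45869637e-02  1.73472581e-02  2.55731239e+01]
 [-1.52233125e-02 -1.34869237e-01 -9.90746456e-01  1.64452121e+03]
 [ 0.00000000e+00  0.00000000e+00  0.00000000e+00  1.00000000e+00]]
scene 401.6782855383829 254.42124496636535 190.64737088893452 [[ 8.96646635e-01 -3.41139707e-01  2.82220681e-01  1.50337616e+02]
 [-4.42614783e-01 -6.75095907e-01  5.90201381e-01 -8.31306311e+02]
 [-1.08150999e-02 -6.54117127e-01 -7.56315951e-01  1.18970838e+03]
 [ 0.00000000e+00  0.00000000e+00  0.00000000e+00  1.00000000e+00]]
{'t': 0.1, 'qpos': array([-1.34597830e+00,  4.23769950e-01,  1.63061853e+00,  2.00993403e-05,
        1.08860172e+00, -1.89983222e-02]), 'qvel': array([ 0.00133565, -0.00048246, -0.00197487, -0.00201086,  0.00044441,
       -0.00083262]), 'joint_torque': array([-8.10990605e-04, -5.45611739e+01, -2.74325109e+01,  6.44671940e-02,
        1.88385614e-02, -2.10155110e-05]), 'ee_pos': array([ 150.79741147, -606.00932674,  221.97403323]), 'orientation': array([-3.11689712e+00, -3.81854074e-01,  1.97613976e-04]), 'ft_force': array([ 0.30803324,  0.11604555, -0.38738548]), 'moment': array([ 0.02281088,  0.02035609, -0.01438687]), 'grasp_force': 0.0, 'width': 87.8127087855404}
```

```bash
python3 - <<'E'
import cv2,numpy as np
a=cv2.imread("pics/top0.png");cv2.imwrite("pics/topb.png",cv2.resize(a[60:330,80:440],None,fx=2.2,fy=2.2,interpolation=cv2.INTER_CUBIC))
E
```

```text
(no output)
```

View pics/topb.png

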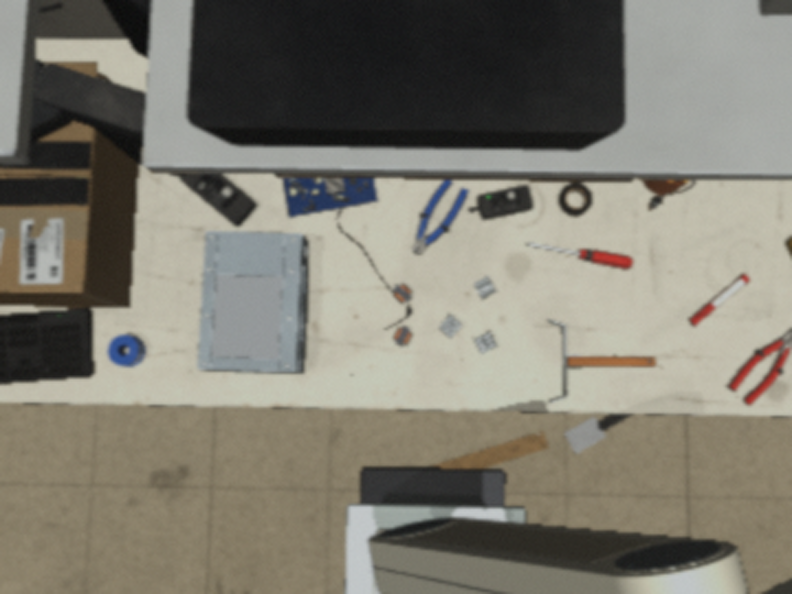

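View pics/scene0.png

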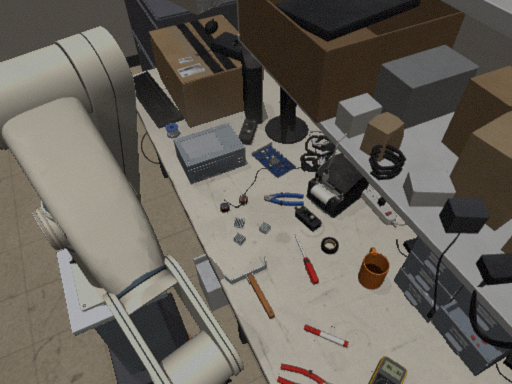

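The top view (crop) shows the box at left with its front facing right (roof corners about (205,232) and (308,372)). The screwdriver is at (527,243)–(632,263), the rake head at x≈565 with its grip to (655,362), and the five parts at (402,293), (402,336), (451,326), (486,288) and (486,342). The scene view agrees, and a shelf overhangs the back of the bench.

```bash
cat > h.py <<'E'
from workcell import *
import numpy as np, cv2
from scipy.spatial.transform import Rotation as R
def ray(im,u,v,z):
    T=im["T"]; d=T[:3,:3]@np.array([(u-im["cx"])/im["fx"],(v-im["cy"])/im["fy"],1]); c=T[:3,3]
    return (c+d*(z-c[2])/d[2])
def proj(im,p):
    q=np.linalg.inv(im["T"])@np.append(p,1); return np.array([im["fx"]*q[0]/q[2]+im["cx"],im["fy"]*q[1]/q[2]+im["cy"]])
E
python3 - <<'E'
from h import *
np.set_printoptions(precision=1,suppress=True)
im=get_image("top")
pts={'box roof BL far':(205,232,100),'roofFR':(308,236,100),'roofFRnear':(303,372,100),'roofBLnear':(199,370,100),'drv tip':(527,243,12),'drv end':(632,263,12),
'rake c':(566,361,14),'grip end':(655,362,22),'headTop':(563,322,28),'headBot':(563,396,28),'wingT':(547,321,28),'wingB':(547,401,28),
't1':(402,293,27),'t2':(402,336,27),'h1':(451,326,22),'h2':(486,288,22),'h3':(486,342,22),'cutters tip':(418,250,10),'cutterR':(465,190,10),'brick':(505,202,32),'tape':(575,198,19),'spool':(127,350,40),'marker':(720,300,9),'shelfedge':(400,175,300),'benchnear':(400,408,0)}
for k,(u,v,z) in pts.items(): print(k,ray(im,80+u/2.2,60+v/2.2,z)[:2])
w=get_image("wrist"); o=get_obs(); print(w["fx"],w["cx"],w["cy"]);
Rt=R.from_rotvec(o["orientation"]).as_matrix(); print(Rt); print(Rt.T@(w["T"][:3,3]-o["ee_pos"]), Rt.T@w["T"][:3,:3])
cv2.imwrite("pics/w0.png",w["pixels"][:,:,::-1])
E
```

```text
box roof BL far [620.7 412. ]
roofFR [616.1 230.8]
roofFRnear [379.4 231.9]
roofBLnear [379.8 410.9]
drv tip [ 624.5 -161.6]
drv end [ 590.1 -353.5]
rake c [ 409.2 -231.4]
grip end [ 409.6 -389.3]
headTop [ 478.4 -224.3]
headBot [ 346.4 -223.5]
wingT [ 479.8 -195.6]
wingB [ 337.1 -195.1]
t1 [526.7  66.4]
t2 [448.7  65. ]
h1 [468.5 -23.2]
h2 [538.7 -86. ]
h3 [440.6 -86.5]
cutters tip [608.9  38.8]
cutterR [723.2 -46.9]
brick [ 696.5 -119.2]
tape [ 708.7 -249.2]
spool [415.  557.1]
marker [ 524.7 -512.8]
shelfedge [677.1  65.8]
benchnear [320.  67.]
289.92299923192985 254.7061057293182 197.24131562712654
[[ 1.   0.2 -0. ]
 [ 0.2 -1.   0. ]
 [ 0.  -0.  -1. ]]
[  67.9    0.5 -161.7] [[ 0.  -1.  -0.2]
 [ 1.   0.  -0. ]
 [ 0.  -0.2  1. ]]
```

```bash
python3 - <<'E'
from h import *
np.set_printoptions(precision=1,suppress=True)
im=get_image("top"); s=get_image("scene")
p=cv2.resize(s["pixels"][:,:,::-1][20:320,150:512],None,fx=2,fy=2,interpolation=cv2.INTER_CUBIC)
for (u,v) in [(148,168),(400,176),(630,180)]:
  L=[]
  for z in range(200,801,100):
    w=ray(im,80+u/2.2,60+v/2.2,z); q=proj(s,w); print(u,z,w[:2],q)
    c=tuple(int(x) for x in ((q-[150,20])*2)); cv2.circle(p,c,3,(0,0,255) if z!=500 else (0,255,0),-1)
cv2.imwrite("pics/s1.png",p)
E
```

```text
148 200 [708.8 487. ] [237.2  87.4]
148 300 [683.2 455. ] [233.6  71.8]
148 400 [657.5 423.1] [229.5  54.1]
148 500 [631.9 391.2] [224.7  33.8]
148 600 [606.2 359.2] [219.3  10.3]
148 700 [580.5 327.3] [212.8 -17.3]
148 800 [554.9 295.3] [205.2 -50.1]
400 200 [700.7  68.8] [284.  149.2]
400 300 [675.6  65.8] [279.2 130.3]
400 400 [650.5  62.8] [273.8 108.9]
400 500 [625.4  59.8] [267.7  84.4]
400 600 [600.3  56.8] [260.5  56.2]
400 700 [575.2  53.8] [252.2  23.2]
400 800 [550.1  50.9] [242.4 -15.8]
630 200 [ 698.8 -308.9] [344.3 226.3]
630 300 [ 673.9 -285.7] [337.9 203. ]
630 400 [ 648.9 -262.6] [330.7 176.6]
630 500 [ 623.9 -239.4] [322.4 146.7]
630 600 [ 599.  -216.3] [313.  112.3]
630 700 [ 574.  -193.1] [302.   72.4]
630 800 [ 549. -170.] [289.2  25.7]
```

View pics/s1.png

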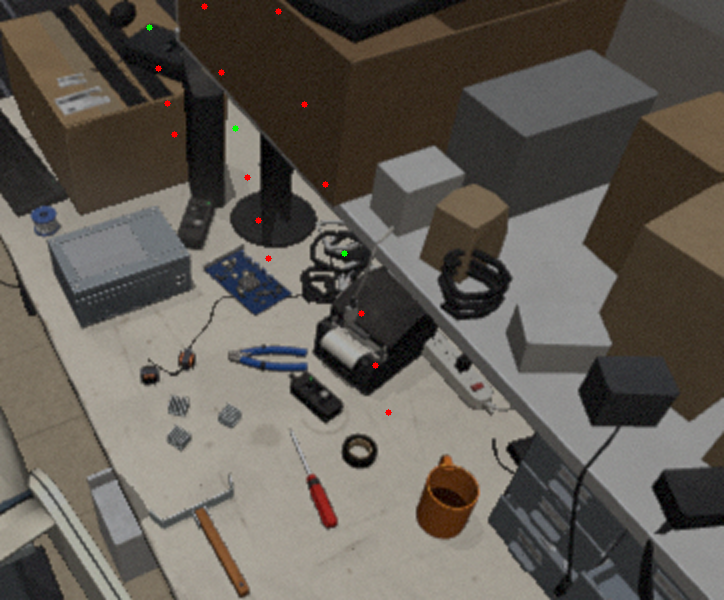

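The shelf's front edge crosses the projected dots at about z = 600, x ≈ 600, so there is plenty of headroom if I stay low. Now moving to look over the bench.

step_arm(deltas=[[[0.92,-0.71,-0.06],[0,0,-0.885],1],[[0.92,-0.71,-0.06],[0,0,-0.885],1],[[0.92,-0.71,-0.06],[0,0,-0.885],1],[[0.92,-0.71,-0.06],[0,0,-0.885],1],[[0.92,-0.71,-0.06],[0,0,-0.885],1],[[0.92,-0.71,-0.06],[0,0,-0.885],1],[[0.92,-0.71,-0.06],[0,0,-0.885],1],[[0.92,-0.71,-0.06],[0,0,-0.885],1],[[0.92,-0.71,-0.06],[0,0,-0.885],1],[[0.92,-0.71,-0.06],[0,0,-0.885],1],[[0.92,-0.71,-0.06],[0,0,-0.885],1],[[0.92,-0.71,-0.06],[0,0,-0.885],1],[[0.92,-0.71,-0.06],[0,0,-0.885],1]])

```text
t: 1.38
ee_pos: [367.4, -333.1, 240.7]
orientation: [2.223, 2.219, -0.0]
ft_force: [0.2, 0.3, 0.2]
width: 87.7
grasp_force: 0.0
```

step_arm(deltas=[[[0.61,0.47,-0.03],[0,0,0],1],[[0.61,0.47,-0.03],[0,0,0],1],[[0.61,0.47,-0.03],[0,0,0],1],[[0.61,0.47,-0.03],[0,0,0],1],[[0.61,0.47,-0.03],[0,0,0],1],[[0.61,0.47,-0.03],[0,0,0],1],[[0.61,0.47,-0.03],[0,0,0],1]])

```text
t: 1.97
ee_pos: [510.7, -147.4, 249.9]
orientation: [2.22, 2.222, 0.002]
ft_force: [-0.8, 0.6, 0.1]
width: 87.5
grasp_force: 0.0
```

```bash
python3 - <<'E'
from h import *
w=get_image("wrist"); o=get_obs(); print(o["ee_pos"],o["orientation"]); np.savez("w1.npz",**w)
cv2.imwrite("pics/w1.png",cv2.resize(w["pixels"][:,:,::-1],(768,576),interpolation=cv2.INTER_CUBIC))
E
```

```text
[ 509.20010154 -148.91251449  249.63278546] [2.22006076e+00 2.22253970e+00 2.05342234e-04]
```

View pics/w1.png

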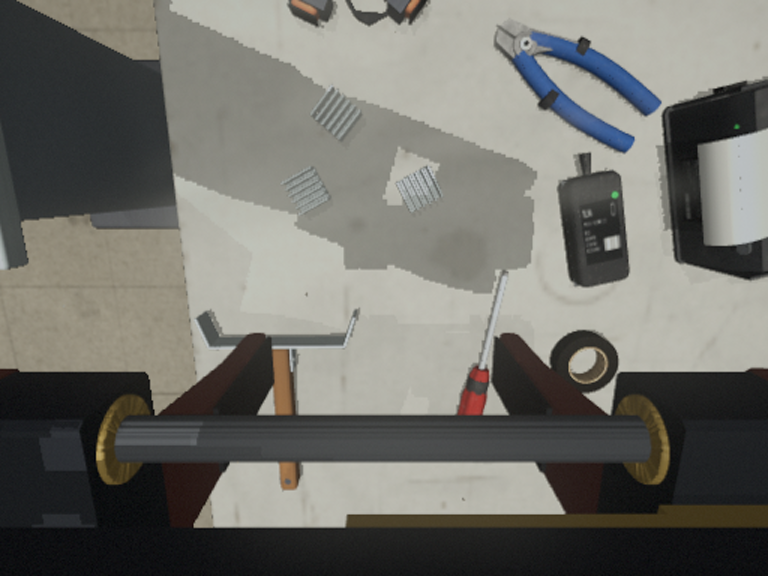

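The wrist view shows the screwdriver tip at (503,271) with the shaft down to (483,367). The rake's wing tips are at (208,314) and (357,311) and its grip ends at (290,489). The heatsinks are at (336,113), (306,190) and (419,189), and the cutters, brick and tape are on the right.

```bash
python3 - <<'E'
from h import *
np.set_printoptions(precision=1,suppress=True)
w=dict(np.load("w1.npz"))
for k,(u,v,z) in {'tip':(503,271,12),'sh':(484,366,12),'handle':(479,378,12),'handle near':(471,414,14),'wingL':(208,314,28),'wingR':(356,311,28),'faceL':(218,336,28),'faceR':(345,337,28),'gripEnd':(290,488,15),'gripTop':(284,352,22),'h1':(336,113,16),'h2':(306,190,16),'h3':(419,189,16),'cutL':(497,30,8),'brickL':(562,190,20),'tapeL':(551,365,10)}.items():
    print(k,ray(w,u/1.5,v/1.5,z))
E
```

```text
tip [ 624.3 -158.2   12. ]
sh [ 612.1 -253.8   12. ]
handle [ 607.9 -266.7   12. ]
handle near [ 601.5 -305.4   14. ]
wingL [ 351.  -195.6   28. ]
wingR [ 487.2 -192.6   28. ]
faceL [ 358.2 -216.9   28. ]
faceR [ 476.6 -217.8   28. ]
gripEnd [ 413.7 -392.    15. ]
gripTop [ 417.5 -235.2   22. ]
h1 [471.9 -21.2  16. ]
h2 [443.8 -84.7  16. ]
h3 [543.7 -83.7  16. ]
cutL [606.2  44.3   8. ]
brickL [668.6 -84.4  20. ]
tapeL [ 679.2 -253.6   10. ]
```

step_arm(deltas=[[[-0.53,0.3,0.4],[0,0,0.108],1],[[-0.53,0.3,0.4],[0,0,0.108],1],[[-0.53,0.3,0.4],[0,0,0.108],1],[[-0.53,0.3,0.4],[0,0,0.108],1],[[-0.53,0.3,0.4],[0,0,0.108],1],[[-0.53,0.3,0.4],[0,0,0.108],1],[[-0.53,0.3,0.4],[0,0,0.108],1],[[-0.53,0.3,0.5],[0,0,0.108],1],[[-0.53,0.3,0.6],[0,0,0.108],1],[[-0.53,0.3,0.7],[0,0,0.108],1],[[-0.53,0.3,0.75],[0,0,0.108],1],[[-0.53,0.3,0.79],[0,0,0.108],1],[[-0.53,0.3,0.815],[0,0,0.108],1],[[-0.53,0.3,0.815],[0,0,0.108],1]])

```text
t: 3.18
ee_pos: [597.9, -308.8, 4.9]
orientation: [-2.393, -2.034, 0.0]
ft_force: [0.9, 0.8, -0.6]
width: 87.7
grasp_force: 0.0
```

step_arm(deltas=[[[0,0,0],[0,0,0],-1],[[0,0,0],[0,0,0],-1],[[0,0,0],[0,0,0],-1],[[0,0,0],[0,0,0],-1],[[0,0,0],[0,0,0],-1],[[0,0,0],[0,0,0],-1],[[0,0,0],[0,0,0],-1],[[0,0,0],[0,0,0],-1]])

```text
t: 3.85
ee_pos: [598.3, -309.1, 5.2]
orientation: [2.393, 2.035, 0.0]
ft_force: [-0.0, -0.4, 0.0]
width: 38.2
grasp_force: 0.0
```

```bash
python3 - <<'E'
from h import *
o=get_obs(); print(o["width"],o["grasp_force"],o["ee_pos"])
E
```

```text
38.19854107403903 0.0 [ 598.3111297  -309.05708783    5.21895923]
```

step_arm(deltas=[[[0,0,0],[0,0,0],-1],[[0,0,0],[0,0,0],-1],[[0,0,0],[0,0,0],-1],[[0,0,0],[0,0,0],-1],[[0,0,0],[0,0,0],-1],[[0,0,-0.1],[0,0,0],-1],[[0,0,-0.2],[0,0,0],-1],[[0,0,-0.3],[0,0,-0.108],-1],[[0,0,-0.4],[0,0,-0.108],-1],[[0,0,-0.4],[0,0,-0.108],-1]])

```text
t: 4.68
ee_pos: [601.5, -310.8, 131.6]
orientation: [2.212, 2.218, 0.004]
ft_force: [0.9, -0.6, 0.3]
width: 22.9
grasp_force: 29.9
```

step_arm(deltas=[[[1.0,-0.2,-0.23],[0,0,0],-1],[[1.0,-0.2,-0.23],[0,0,0],-1],[[1.0,-0.2,-0.23],[0,0,0],-1],[[1.0,-0.2,-0.23],[0,0,0],-1],[[1.0,-0.2,-0.23],[0,0,0],-1],[[1.0,-0.2,-0.23],[0,0,0],-1],[[1.0,-0.2,-0.23],[0,0,0],-1],[[1.0,-0.2,-0.23],[0,0,0],-1]])

```text
t: 5.35
ee_pos: [536.7, -5.8, 194.5]
orientation: [-2.219, -2.222, -0.0]
ft_force: [0.6, 0.7, -1.7]
width: 23.7
grasp_force: 29.9
```

step_arm(deltas=[[[0.23,0,0],[0,0.29,0],-1],[[0.23,0,0],[0,0.29,0],-1],[[0.23,0,0],[0,0.29,0],-1],[[0.23,0,0],[0,0.29,0],-1],[[0.23,0,0],[0,0.29,0],-1],[[0.23,0,0],[0,0.29,0],-1],[[0.23,0,0],[0,0.29,0],-1]])

```text
t: 5.93
ee_pos: [538.0, 59.7, 193.9]
orientation: [-1.982, -1.981, -0.435]
ft_force: [0.3, 0.3, -1.1]
width: 23.3
grasp_force: 29.9
```

```bash
python3 - <<'E'
from h import *
w=get_image("wrist"); o=get_obs(); print(o["ee_pos"],o["orientation"],o["width"]); np.savez("w2.npz",**w,ee=o["ee_pos"],ori=o["orientation"])
cv2.imwrite("pics/w2.png",cv2.resize(w["pixels"][:,:,::-1],(768,576),interpolation=cv2.INTER_CUBIC))
E
```

```text
[538.10311727  60.0785345  194.16547145] [-1.98105845 -1.9823227  -0.43591911] 23.128537412435797
```

View pics/w2.png

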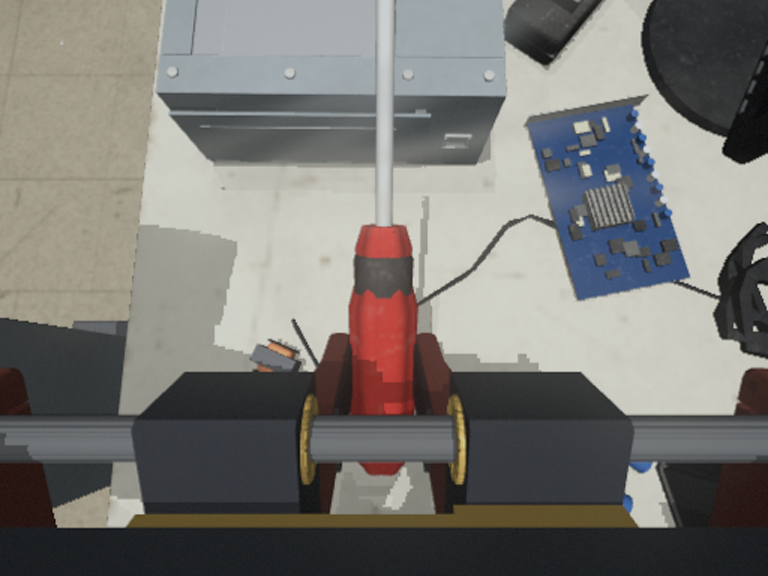

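The slot is visible in the box front at about (457,142). The box roof front edge runs (160,93)–(507,97), and the bottom edge of the front runs (215,163)–(478,163). The shaft is held straight, from (384,225) up to (384,0). I'll zoom on the slot.

```bash
python3 - <<'E'
from h import *
w=np.load("w2.npz"); p=w["pixels"][:,:,::-1]
a=cv2.resize(p[55:115,260:340],None,fx=9,fy=9,interpolation=cv2.INTER_NEAREST)
cv2.imwrite("pics/w2c.png",a)
g=p.mean(2)
for v in (35,60,90,120,140): 
    r=g[v,235:280]; print(v,r.astype(int).tolist())
E
```

```text
35 [174, 173, 173, 174, 174, 174, 174, 174, 174, 174, 173, 173, 174, 174, 173, 146, 161, 187, 198, 204, 205, 206, 206, 203, 197, 186, 170, 145, 155, 165, 165, 165, 166, 166, 166, 167, 167, 167, 167, 166, 166, 166, 165, 166, 166]
60 [164, 165, 164, 165, 165, 165, 165, 165, 166, 166, 167, 165, 166, 166, 165, 147, 162, 180, 190, 195, 198, 197, 197, 194, 187, 177, 159, 142, 160, 165, 165, 165, 166, 166, 165, 166, 165, 165, 165, 165, 165, 166, 166, 164, 165]
90 [102, 103, 101, 101, 100, 100, 101, 99, 99, 99, 98, 97, 97, 97, 96, 115, 161, 184, 194, 200, 203, 203, 202, 197, 187, 174, 149, 103, 87, 87, 86, 87, 85, 86, 86, 87, 86, 85, 88, 87, 88, 88, 86, 86, 86]
120 [189, 187, 187, 187, 188, 188, 188, 189, 190, 191, 192, 192, 193, 191, 187, 160, 169, 188, 200, 204, 206, 206, 203, 195, 183, 165, 149, 186, 194, 194, 194, 194, 193, 193, 193, 193, 194, 193, 193, 194, 194, 194, 194, 195, 195]
140 [201, 200, 200, 199, 200, 199, 200, 199, 199, 200, 200, 201, 200, 199, 199, 174, 175, 188, 197, 200, 202, 200, 197, 190, 181, 164, 165, 194, 200, 200, 200, 200, 200, 200, 200, 200, 200, 200, 200, 200, 200, 200, 200, 201, 200]
```

View pics/w2c.png

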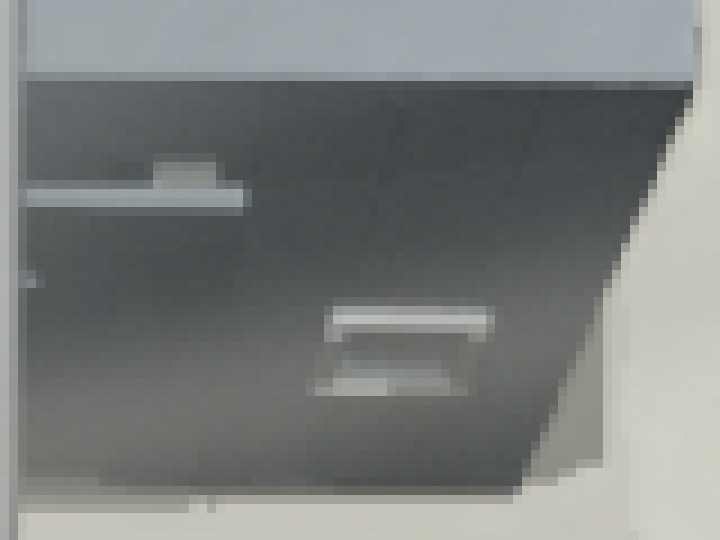

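```bash
python3 - <<'E'
from h import *
np.set_printoptions(precision=1,suppress=True)
w=dict(np.load("w2.npz"))
def c(a,b): return 260+a/9-.5,55+b/9-.5
for k,(u,v,z) in {'botR':(*c(518,492),0),'botmid':(*c(100,492),0),'roofR':(*c(694,85),100),'roofmid':(*c(100,80),100),'slot':(*c(398,352),42),'slottop':(*c(408,320),49),'slotbot':(*c(388,392),35),'roofL':(160/1.5,93/1.5,100),'botL':(215/1.5,163/1.5,0),'flapR':(*c(248,200),81)}.items(): print(k,ray(w,u,v,z))
T=w["T"]; Rt=R.from_rotvec(w["ori"]).as_matrix()
c0=T[:3,3]; 
# shaft centre line in tool frame at height 10 above TCP? (z_tool=-h)
for h in (6,9,12):
  for (u,v) in ((256.5,35),(256.5,60),(256.3,90),(256.1,120),(255.9,140)):
    d=Rt.T@T[:3,:3]@np.array([(u-w["cx"])/w["fx"],(v-w["cy"])/w["fx"],1]); cc=Rt.T@(c0-w["ee"]); p=cc+d*(-h-cc[2])/d[2]; print(h,p)
# thickness-> depth: shaft 6 mm
for v,wd in ((35,12.3),(90,11.8),(140,11.3)): print(v, 6*w["fx"]/wd)
t=get_image("top"); s=get_image("scene"); np.savez("t2.npz",**t); np.savez("s2.npz",**s)
tip=w["ee"]+Rt@np.array([152,0,-8]); print("tip exp",tip, proj(t,tip),proj(s,tip))
E
```

```text
botR [623.4 243.8   0. ]
botmid [559.7 243.8   0. ]
roofR [622.5 242.3 100. ]
roofmid [554.4 243.  100. ]
slot [598.1 242.6  42. ]
slottop [598.3 243.2  49. ]
slotbot [597.8 240.6  35. ]
roofL [385.  244.7 100. ]
botL [385.  244.6   0. ]
flapR [573.4 240.1  81. ]
6 [108.2   1.   -6. ]
6 [97.1  1.  -6. ]
6 [83.1  0.9 -6. ]
6 [68.4  0.8 -6. ]
6 [58.2  0.7 -6. ]
9 [107.4   1.   -9. ]
9 [96.5  1.  -9. ]
9 [82.8  0.9 -9. ]
9 [68.3  0.8 -9. ]
9 [58.3  0.7 -9. ]
12 [106.7   1.  -12. ]
12 [ 95.9   1.  -12. ]
12 [ 82.4   0.9 -12. ]
12 [ 68.3   0.8 -12. ]
12 [ 58.5   0.7 -12. ]
35 141.4258532838682
90 147.41847418572704
140 153.94141552137867
tip exp [538.  194.7 265.2] [223.7 181.2] [227.  128.1]
```

step_arm(deltas=[[[-0.05,0.195,0.1],[0,-0.29,0],-1],[[-0.05,0.195,0.1],[0,-0.29,0],-1],[[-0.05,0.195,0.1],[0,-0.29,0],-1],[[-0.05,0.195,0.1],[0,-0.29,0],-1],[[-0.205,0.195,0.49],[0,-0.29,0],-1],[[-0.205,0.195,0.49],[0,-0.29,0],-1],[[-0.205,0.195,0.49],[0,-0.29,0],-1],[[-0.205,0.195,0.49],[0,-0.29,0],-1],[[-0.205,0.195,0.49],[0,-0.29,0],-1],[[-0.205,0.195,0.49],[0,-0.29,0],-1]])

```text
t: 6.92
ee_pos: [597.9, 66.4, 36.8]
orientation: [2.219, 2.221, 0.002]
ft_force: [0.8, -0.1, -0.5]
width: 23.4
grasp_force: 29.9
```

```bash
python3 - <<'E'
from h import *
np.set_printoptions(precision=1,suppress=True)
o=get_obs(); print(o["ee_pos"],o["orientation"]); Rt=R.from_rotvec(o["orientation"]).as_matrix(); print(Rt)
tip=o["ee_pos"]+Rt@[152,1.3,-7]; s=get_image("scene"); t=get_image("top"); print(tip,proj(s,tip),proj(s,[598,243.5,42]),proj(t,tip),proj(t,[598,243.5,42]))
u,v=proj(s,tip).astype(int)
a=cv2.resize(s["pixels"][v-22:v+23,u-30:u+31,::-1],None,fx=8,fy=8,interpolation=cv2.INTER_NEAREST)
u2,v2=proj(t,tip).astype(int)
b=cv2.resize(t["pixels"][v2-22:v2+23,u2-20:u2+15,::-1],None,fx=8,fy=8,interpolation=cv2.INTER_NEAREST)
print(u-30,v-22,u2-20,v2-22)
cv2.imwrite("pics/ins.png",np.hstack([a,b]))
E
```

```text
[597.9  66.4  36.8] [2.2 2.2 0. ]
[[-0.  1.  0.]
 [ 1.  0.  0.]
 [ 0.  0. -1.]]
[599.  218.4  43.8] [242.  162.7] [239.2 159.2] [224.8 174.1] [218.5 174.3]
211 140 204 152
```

View pics/ins.png

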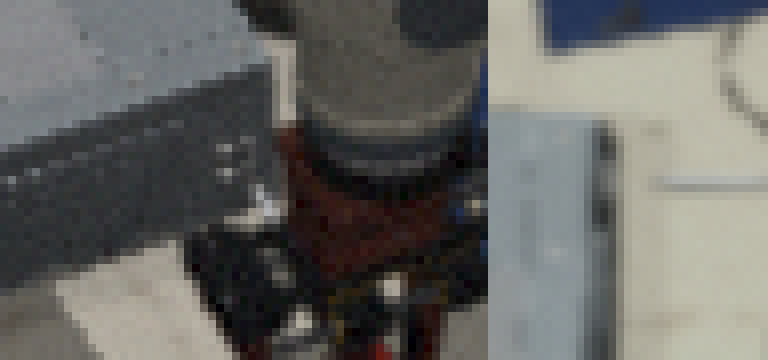

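The top view puts the shaft tip at about (224,174), as predicted. The scene view puts the slot at about (239.5,159), also as predicted, with the tip in front of it. Inserting.

step_arm(deltas=[[[0,-0.004,0.006],[0,0,0],-1],[[0.04,-0.004,0.006],[0,0,0],-1],[[0.07,-0.004,0.006],[0,0,0],-1],[[0.1,-0.004,0.006],[0,0,0],-1],[[0.13,-0.004,0.006],[0,0,0],-1],[[0.15,-0.004,0.006],[0,0,0],-1],[[0.17,-0.004,0.006],[0,0,0],-1],[[0.17,-0.004,0.006],[0,0,0],-1]])

```text
t: 7.68
ee_pos: [595.3, 118.5, 33.1]
orientation: [-2.219, -2.223, -0.0]
ft_force: [0.3, -0.1, -0.4]
width: 23.4
grasp_force: 29.9
```

step_arm(deltas=[[[0.01,0,0],[0,0,0],-1],[[0.017,0,0],[0,0,0],-1],[[0.024,0,0],[0,0,0],-1],[[0.03,0,0],[0,0,0],-1],[[0.034,0,0],[0,0,0],-1]])

```text
t: 8.1
ee_pos: [595.3, 126.9, 33.0]
orientation: [2.221, 2.222, -0.001]
ft_force: [0.3, -4.3, -0.7]
width: 23.3
grasp_force: 29.9
```

```bash
python3 - <<'E'
from h import *
np.set_printoptions(precision=1,suppress=True)
o=get_obs(); print(o["ee_pos"],o["ft_force"]); 
t=get_image("top"); a=t["pixels"].astype(int); b=np.load("t2.npz")["pixels"].astype(int)
d=np.abs(a-b).sum(2); print((d[170:235,195:220]>60).sum(0)); 
p=[proj(t,q) for q in ([474,243,10],[474,172,0])];print(p)
print(a[200:210,195:232].mean((0,2)).astype(int),b[200:210,195:232].mean((0,2)).astype(int))
E
```

```text
[595.3 126.9  33. ] [ 0.3 -4.3 -0.7]
[ 8  8  9  8  8  7  5  5  6  7  6  6 11 20 27 28 27 24 19 19 15 20 32 22
 27]
[array([218.7, 206. ]), array([236.5, 206.5])]
[146 147 146 146 147 146 146 146 146 146 146 145 141 135 133 134 136 134
 133 128 102  70  58  63  93 115 111  99  99 103 105 106 107 106 107 107
 106] [148 148 149 148 148 148 147 148 148 148 148 149 150 151 152 153 154 153
 152 148 123 103  92  77 103 144 164 164 164 168 174 181 184 185 185 185
 185]
```

step_arm(deltas=[[[0.004,0,0],[0,0,0],-1],[[0.008,0,0],[0,0,0],-1],[[0.008,0,0],[0,0,0],-1],[[0.008,0,0],[0,0,0],-1]])

```text
t: 8.48
ee_pos: [595.5, 129.8, 33.2]
orientation: [-2.221, -2.222, -0.0]
ft_force: [-0.4, -2.7, -0.9]
width: 22.9
grasp_force: 29.9
```

```bash
python3 - <<'E'
from h import *
np.set_printoptions(precision=1,suppress=True)
t=get_image("top"); s=get_image("scene")
a=cv2.resize(t["pixels"][160:250,160:260,::-1],None,fx=4,fy=4)
b=cv2.resize(s["pixels"][110:200,160:260,::-1],None,fx=4,fy=4)
cv2.imwrite("pics/flap.png",np.hstack([a,b]))
E
```

```text
(no output)
```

View pics/flap.png

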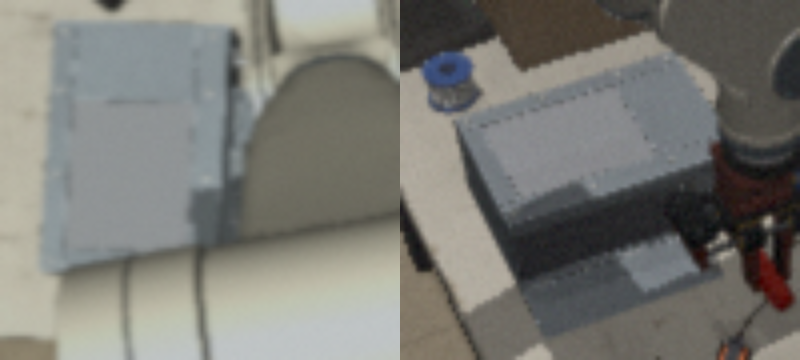

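The scene crop shows the flap down, as a ramp in front of the open mouth at about (610,280). I'll withdraw and put the screwdriver back where it lay.

step_arm(deltas=[[[-0.1,0,0],[0,0,0],-1],[[-0.2,0,0],[0,0,0],-1],[[-0.3,0,0],[0,0,0],-1],[[-0.35,0,-0.1],[0,0,0],-1],[[-0.45,0,-0.22],[0,0,0],-1],[[-1.0,0.03,-0.25],[0,0,0],-1],[[-1.0,0.03,-0.25],[0,0,0],-1],[[-1.0,0.03,-0.25],[0,0,0],-1],[[-1.0,0.03,-0.25],[0,0,0],-1],[[-1.0,0.03,-0.25],[0,0,0],-1],[[-1.0,0.03,-0.25],[0,0,0],-1]])

```text
t: 9.5
ee_pos: [604.8, -172.5, 108.4]
orientation: [2.225, 2.217, 0.002]
ft_force: [0.3, -0.3, -0.6]
width: 23.3
grasp_force: 29.9
```

step_arm(deltas=[[[-0.43,0,0],[0,0,0],-1],[[-0.43,0,0],[0,0,0],-1],[[-0.43,0,0],[0,0,0],-1],[[-0.43,0,0.1],[0,0,0],-1],[[-0.43,0,0.2],[0,0,0],-1],[[-0.43,0,0.28],[0,0,0],-1],[[-0.43,0,0.32],[0,0,0],-1],[[-0.43,0,0.32],[0,0,0],-1]])

```text
t: 10.17
ee_pos: [602.7, -296.5, 8.8]
orientation: [-2.215, -2.219, 0.002]
ft_force: [-0.4, -0.2, -1.0]
width: 23.3
grasp_force: 29.9
```

step_arm(deltas=[[[0,0,0.006],[0,0,0],-1],[[0,0,0.011],[0,0,0],-1],[[0,0,0.011],[0,0,0],-0.3],[[0,0,0.011],[0,0,0],-0.3],[[0,0,0.011],[0,0,0],-0.3],[[0,0,0.011],[0,0,0],0],[[0,0,0.011],[0,0,0],0],[[0,0,0.011],[0,0,0],0]])

```text
t: 10.83
ee_pos: [604.7, -299.4, 9.2]
orientation: [2.221, 2.222, 0.0]
ft_force: [-0.1, 0.2, 0.2]
width: 43.5
grasp_force: 0.0
```

step_arm(deltas=[[[0,0,-0.15],[0,0,0],0],[[0,0,-0.3],[0,0,0],0.3],[[0,0,-0.4],[0,0,0],1],[[-0.135,-0.64,-0.4],[0,0,0],1],[[-0.135,-0.64,-0.4],[0,0,0],1],[[-0.135,-0.64,-0.4],[0,0,0],1],[[-0.135,-0.64,-0.4],[0,0,0],1],[[-0.135,-0.64,-0.4],[0,0,0],1],[[-0.135,-0.64,-0.4],[0,0,0],1],[[-0.135,-0.64,-0.4],[0,0,0],1],[[-0.135,-0.64,-0.4],[0,0,0],1]])

```text
t: 11.75
ee_pos: [413.4, -340.4, 129.3]
orientation: [2.221, 2.22, 0.0]
ft_force: [0.2, -0.4, 0.4]
width: 87.7
grasp_force: 0.0
```

```bash
python3 - <<'E'
from h import *
np.set_printoptions(precision=1,suppress=True)
o=get_obs(); print(o["ee_pos"],o["ft_force"]);
w=get_image("wrist"); np.savez("w3.npz",**w)
cv2.imwrite("pics/w3.png",cv2.resize(w["pixels"][:,:,::-1],(768,576),interpolation=cv2.INTER_CUBIC))
E
```

```text
[ 413.4 -340.4  129.3] [ 0.2 -0.4  0.4]
```

View pics/w3.png

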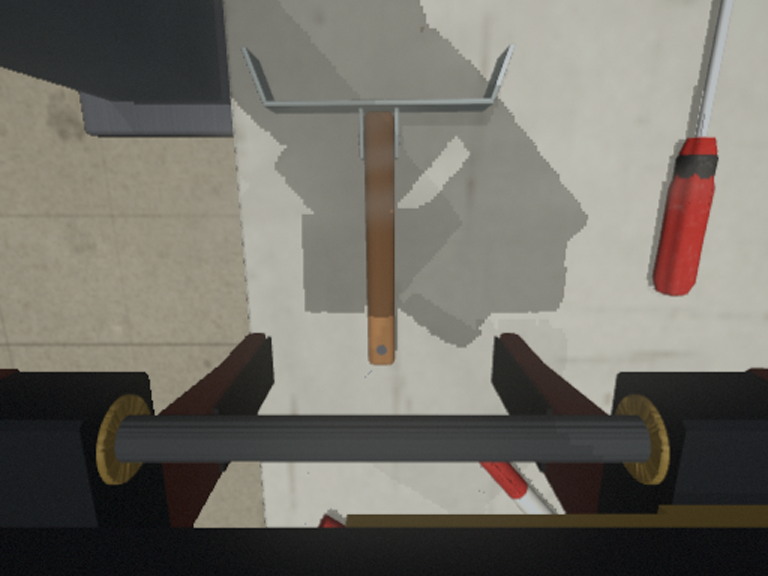

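The wrist view shows the rake centred: grip (380,110)–(381,362), head face along (270–490,100), wing tips (245,48) and (511,46). The screwdriver is lying on the bench at right, (675,290) to (725,0), clear of the sweep.

```bash
python3 - <<'E'
from h import *
np.set_printoptions(precision=1,suppress=True)
w=dict(np.load("w3.npz"))
for k,(u,v,z) in {'gt':(379.5,115,22),'ge':(381,362,12),'face':(380,99,28),'wL':(245,48,28),'wR':(511,46,28),'sd':(675,215,20)}.items(): print(k,ray(w,u/1.5,v/1.5,z))
E
```

```text
gt [ 412.2 -234.3   22. ]
ge [ 413.  -391.7   12. ]
face [ 412.5 -226.8   28. ]
wL [ 339.1 -201.2   28. ]
wR [ 483.9 -200.1   28. ]
sd [ 593.7 -291.3   20. ]
```

step_arm(deltas=[[[0,-0.003,0.1],[0,0,0],1],[[0,-0.003,0.2],[0,0,0],1],[[0,-0.003,0.3],[0,0,0],1],[[0,-0.003,0.37],[0,0,0],1],[[0,-0.003,0.4],[0,0,0],1],[[0,-0.003,0.414],[0,0,0],1],[[0,-0.003,0.414],[0,0,0],-1],[[0,-0.003,0.414],[0,0,0],-1],[[0,-0.003,0.414],[0,0,0],-1],[[0,-0.003,0.414],[0,0,0],-1],[[0,-0.003,0.414],[0,0,0],-1],[[0,-0.003,0.414],[0,0,0],-1],[[0,-0.003,0.414],[0,0,0],-1],[[0,-0.003,0.414],[0,0,0],-1],[[0,-0.003,0.414],[0,0,0],-1],[[0,-0.003,0.414],[0,0,0],-1],[[0,-0.003,0.414],[0,0,0],-1],[[0,-0.003,0.414],[0,0,0],-1],[[0,-0.003,0.414],[0,0,0],-1]])

```text
t: 13.38
ee_pos: [411.7, -339.9, 4.6]
orientation: [-2.221, -2.222, 0.0]
ft_force: [-1.1, -0.2, 1.0]
width: 17.7
grasp_force: 30.0
```

step_arm(deltas=[[[0,0,-0.005],[0,0,0],-1],[[0,0.06,-0.005],[0,0,0],-1],[[0,0.12,-0.005],[0,0,0],-1],[[0.05,0.18,-0.005],[0,0,0],-1],[[0.1,0.23,-0.005],[0,0,0],-1],[[0.15,0.26,-0.005],[0,0,0],-1],[[0.2,0.275,-0.004],[0,0,0],-1],[[0.22,0.275,-0.003],[0,0,0],-1],[[0.24,0.275,-0.003],[0,0,0],-1],[[0.24,0.275,-0.003],[0,0,0],-1]])

```text
t: 14.22
ee_pos: [493.5, -266.9, 5.3]
orientation: [-2.219, -2.222, 0.001]
ft_force: [0.1, -1.0, -1.9]
width: 18.3
grasp_force: 30.0
```

```bash
python3 - <<'E'
from h import *
np.set_printoptions(precision=1,suppress=True)
o=get_obs(); print(o["ee_pos"],o["ft_force"],o["orientation"]);
w=get_image("wrist"); np.savez("w4.npz",**w)
cv2.imwrite("pics/w4.png",cv2.resize(w["pixels"][:260,:,::-1],None,fx=1.5,fy=1.5,interpolation=cv2.INTER_CUBIC))
E
```

```text
[ 493.5 -266.9    5.3] [ 0.1 -1.  -1.9] [-2.2 -2.2  0. ]
```

View pics/w4.png

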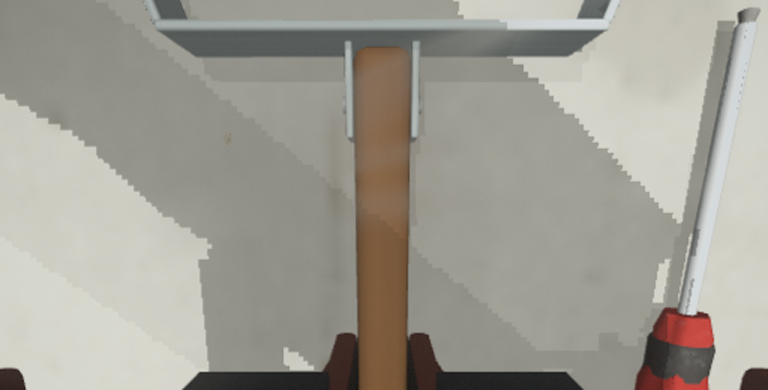

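The rake is held square: head edge (150–615,22), grip vertical at x≈382. The screwdriver tip is at (748,15), clear of it. Starting the sweep slowly.

step_arm(deltas=[[[0.03,0,0],[0,0,0],-1],[[0.06,0,0],[0,0,0],-1],[[0.09,0,0],[0,0,0],-1],[[0.12,0,0],[0,0,0],-1],[[0.15,0,0],[0,0,0],-1],[[0.18,0,0],[0,0,0],-1],[[0.21,0,0],[0,0,0],-1],[[0.24,0,0],[0,0,0],-1],[[0.27,0,0],[0,0,0],-1],[[0.3,-0.003,0],[0,0,0],-1],[[0.33,-0.006,0],[0,0,0],-1],[[0.36,-0.01,0],[0,0,0],-1],[[0.39,-0.013,0],[0,0,0],-1],[[0.42,-0.016,0],[0,0,0],-1],[[0.45,-0.02,0],[0,0,0],-1],[[0.48,-0.023,0],[0,0,0],-1],[[0.51,-0.026,0],[0,0,0],-1],[[0.54,-0.03,0],[0,0,0],-1],[[0.57,-0.033,0],[0,0,0],-1],[[0.57,-0.033,0],[0,0,0],-1]])

```text
t: 15.93
ee_pos: [483.7, -95.3, 5.5]
orientation: [-2.219, -2.223, 0.0]
ft_force: [0.5, -1.0, -1.8]
width: 17.8
grasp_force: 30.0
```

```bash
python3 - <<'E'
from h import *
np.set_printoptions(precision=1,suppress=True)
o=get_obs(); print(o["ee_pos"],o["ft_force"],o["width"])
for n in ("top","scene","wrist"):
    s=get_image(n); np.savez(n[0]+"5.npz",**s)
    h=cv2.cvtColor(s["pixels"],cv2.COLOR_RGB2HSV)
    m=cv2.inRange(h,(5,110,60),(16,255,255))
    N,l,st,ce=cv2.connectedComponentsWithStats(m)
    for i in range(1,N):
        if st[i,4]>=4:
            p=ray(s,*ce[i],22)
            if 380<p[0]<620 and -120<p[1]<300: print(n,st[i],p)
E
```

```text
[483.7 -95.3   5.5] [ 0.5 -1.  -1.8] 17.77714202747556
top [277 204  12   3  34] [481.3 -14.3  22. ]
scene [222 207   5   1   5] [449.6  58.9  22. ]
wrist [237  32  24  12 176] [480.5   9.   22. ]
wrist [253  79  19  16 160] [488.2 -12.8  22. ]
wrist [241 110  31  17 350] [485.6 -27.   22. ]
wrist [ 238  145   34  132 4183] [484.3 -73.7  22. ]
wrist [278 236   4   3   5] [497.8 -88.2  22. ]
wrist [277 239   6   7  14] [497.5 -91.   22. ]
wrist [220 264   2   6   8] [ 465.7 -105.4   22. ]
wrist [288 268   1   6   6] [ 502.8 -108.1   22. ]
wrist [222 271   1   5   5] [ 466.2 -109.7   22. ]
```

step_arm(deltas=[[[0.03,-0.004,0],[0,0,0],-1],[[0.06,-0.008,0],[0,0,0],-1],[[0.09,-0.012,0],[0,0,0],-1],[[0.12,-0.016,0],[0,0,0],-1],[[0.15,-0.02,0],[0,0,0],-1],[[0.18,-0.024,0],[0,0,0],-1],[[0.21,-0.028,0],[0,0,0],-1],[[0.24,-0.032,0],[0,0,0],-1],[[0.27,-0.036,0],[0,0,0],-1],[[0.3,-0.036,0],[0,0,0],-1],[[0.33,-0.036,0],[0,0,0],-1],[[0.36,-0.036,0],[0,0,0],-1],[[0.39,-0.036,0],[0,0,0],-1],[[0.41,-0.036,-0.002],[0,0,0],-1],[[0.41,-0.036,-0.002],[0,0,0],-1]])

```text
t: 17.33
ee_pos: [473.3, 27.4, 6.2]
orientation: [-2.219, -2.223, -0.0]
ft_force: [0.6, -1.2, -2.7]
width: 18.0
grasp_force: 30.0
```

```bash
python3 - <<'E'
from h import *
np.set_printoptions(precision=1,suppress=True)
o=get_obs(); print(o["ee_pos"],o["ft_force"],o["width"])
for n in ("top","scene"):
    s=get_image(n); np.savez(n[0]+"6.npz",**s)
    h=cv2.cvtColor(s["pixels"],cv2.COLOR_RGB2HSV)
    m=cv2.inRange(h,(4,80,50),(18,255,255))
    N,l,st,ce=cv2.connectedComponentsWithStats(m)
    for i in range(1,N):
        if st[i,4]>=2:
            p=ray(s,*ce[i],22)
            if 380<p[0]<620 and -120<p[1]<300: print(n,st[i],p)
# leftover test: gradient energy at places swept, scene and top
for n in ("top","scene"):
    s=dict(np.load(n[0]+"6.npz")); g=cv2.Laplacian(cv2.cvtColor(s["pixels"],cv2.COLOR_RGB2GRAY),cv2.CV_32F)
    for q in ((472,-21),(444,-84),(543,-84),(527,66),(449,65),(543,0),(430,0),(560,60)):
        u,v=proj(s,[*q,12]).astype(int); print(n,q,u,v,round(float(g[v-4:v+5,u-4:u+5].std()),1))
E
```

```text
[473.3  27.4   6.2] [ 0.6 -1.2 -2.7] 18.008142460814945
top [232 194   3   4   7] [515.3 185.4  22. ]
top [228 197   4   4   9] [504.1 199.8  22. ]
top [246 205   6   4  21] [472.1 122.6  22. ]
top [229 214   2   5   9] [433.1 196.8  22. ]
top [234 214   1   5   5] [434.3 179.1  22. ]
scene [219 182   2   3   3] [481.  177.3  22. ]
scene [207 186   4   3   8] [435.3 177.1  22. ]
scene [223 189   2   3   3] [481.7 136.3  22. ]
scene [226 191   2   2   2] [488.4 124.4  22. ]
scene [237 193   1   2   2] [520.2  97.   22. ]
scene [232 207  10  18  77] [473.   -0.4  22. ]
scene [239 207   1   2   2] [498.4  31.6  22. ]
top (472, -21) 284 207 18.7
top (444, -84) 300 214 6.1
top (543, -84) 300 190 4.7
top (527, 66) 262 193 14.7
top (449, 65) 262 212 8.7
top (543, 0) 279 189 14.0
top (430, 0) 279 217 3.9
top (560, 60) 264 185 21.0
scene (472, -21) 238 221 43.7
scene (444, -84) 238 237 7.4
scene (543, -84) 263 227 8.3
scene (527, 66) 242 200 36.4
scene (449, 65) 223 207 40.8
scene (543, 0) 253 210 11.3
scene (430, 0) 225 221 22.5
scene (560, 60) 250 198 55.3
```

step_arm(deltas=[[[0.03,0,-0.002],[0,0,0],-1],[[0.06,0,-0.003],[0,0,0],-1],[[0.09,0,-0.006],[0,0,0],-1],[[0.12,0,-0.009],[0,0,0],-1],[[0.15,0,-0.013],[0,0,0],-1],[[0.18,0,-0.016],[0,0,0],-1],[[0.21,0,-0.02],[0,0,0],-1],[[0.24,0,-0.024],[0,0,0],-1],[[0.27,0,-0.028],[0,0,0],-1],[[0.3,0,-0.032],[0,0,0],-1],[[0.33,0,-0.035],[0,0,0],-1],[[0.34,0,-0.038],[0,0,0],-1]])

```text
t: 18.43
ee_pos: [473.3, 129.5, 17.7]
orientation: [2.22, 2.223, 0.0]
ft_force: [-0.4, -1.0, -2.4]
width: 17.4
grasp_force: 30.0
```

```bash
python3 - <<'E'
from h import *
np.set_printoptions(precision=1,suppress=True)
o=get_obs(); print(o["ee_pos"],o["ft_force"],o["width"],o["moment"])
E
```

```text
[473.3 129.5  17.7] [-0.4 -1.  -2.4] 17.40311066253157 [-0.5 -0.1  0. ]
```

step_arm(deltas=[[[0.03,0,0],[0,0,0],-1],[[0.06,0,0],[0,0,0],-1],[[0.09,0,0],[0,0,0],-1],[[0.12,0,0],[0,0,0],-1],[[0.145,0,0],[0,0,0],-1],[[0.16,0,0],[0,0,0],-1],[[0.16,0,0],[0,0,0],-1]])

```text
t: 19.02
ee_pos: [473.4, 177.2, 17.5]
orientation: [2.22, 2.223, 0.001]
ft_force: [0.8, -0.1, -1.9]
width: 17.7
grasp_force: 30.0
```

```bash
python3 - <<'E'
from h import *
np.set_printoptions(precision=1,suppress=True)
o=get_obs(); print(o["ee_pos"],o["ft_force"],o["width"],o["moment"])
E
```

```text
[473.4 177.2  17.5] [ 0.8 -0.1 -1.9] 17.653547483110923 [-0.2 -0.1 -0. ]
```

step_arm(deltas=[[[-0.05,0,-0.003],[0,0,0],-1],[[-0.1,0,-0.003],[0,0,0],-1],[[-0.16,0,-0.003],[0,0,0],-1],[[-0.24,0,-0.003],[0,0,0],-1],[[-0.34,0,-0.003],[0,0,0],-1],[[-0.45,0,-0.003],[0,0,0],-1],[[-0.56,0,-0.003],[0,0,0],-1],[[-0.67,0,-0.003],[0,0,0],-1],[[-0.78,0,-0.003],[0,0,0],-1],[[-0.89,0,-0.003],[0,0,0],-1],[[-1.0,0,-0.003],[0,0,0],-1],[[-1.0,0,-0.003],[0,0,0],-1]])

```text
t: 20.02
ee_pos: [474.5, -128.6, 18.8]
orientation: [2.224, 2.215, 0.002]
ft_force: [0.8, -0.0, -1.5]
width: 18.0
grasp_force: 30.0
```

step_arm(deltas=[[[-0.1,0,0],[0,0,0],-1],[[-0.2,0,0],[0,0,0],-1],[[-0.28,0,0],[0,0,0],-1],[[-0.28,0,0],[0,0,0],-1]])

```text
t: 20.35
ee_pos: [474.6, -211.3, 18.8]
orientation: [2.222, 2.216, 0.001]
ft_force: [-0.1, -0.1, -0.8]
width: 17.8
grasp_force: 30.0
```

```bash
python3 - <<'E'
from h import *
np.set_printoptions(precision=1,suppress=True)
o=get_obs(); print(o["ee_pos"],o["ft_force"],o["width"])
b=np.load("t2.npz")["pixels"]
for n in ("top","scene"):
    s=get_image(n); np.savez(n[0]+"7.npz",**s)
    h=cv2.cvtColor(s["pixels"],cv2.COLOR_RGB2HSV)
    m=cv2.inRange(h,(4,70,40),(18,255,255))
    N,l,st,ce=cv2.connectedComponentsWithStats(m)
    for i in range(1,N):
        if st[i,4]>=2:
            p=ray(s,*ce[i],22)
            if 380<p[0]<620 and -120<p[1]<430: print(n,st[i],p)
s=dict(np.load("t7.npz")); g=cv2.cvtColor(s["pixels"],cv2.COLOR_RGB2GRAY).astype(int)
f=[proj(s,[x,y,10]) for x,y in ((561,413),(384,235))]; print(f)
(u0,v0),(u1,v1)=[q.astype(int) for q in f]
print(g[v0-1:v1+3,u0-1:u1+4])
E
```

```text
[ 474.6 -211.3   18.8] [-0.1 -0.1 -0.8] 17.81680171363205
scene [248 229   3   6  13] [485.4 -82.5  22. ]
scene [248 236   1   3   3] [ 471.2 -102.    22. ]
[array([177.6, 184. ]), array([220. , 228.6])]
[[145 139 141 ... 127 144 147]
 [137 136 140 ... 115 131 135]
 [137 134 139 ... 114 127 133]
 ...
 [125 121 121 ... 150 152 153]
 [169 168 169 ... 165 167 168]
 [182 183 184 ... 181 182 182]]
```

```bash
python3 - <<'E'
from h import *
np.set_printoptions(linewidth=220)
s=dict(np.load("t7.npz")); g=cv2.cvtColor(s["pixels"],cv2.COLOR_RGB2GRAY).astype(int)
b=cv2.cvtColor(np.load("t2.npz")["pixels"],cv2.COLOR_RGB2GRAY).astype(int)
print("in box (top), diff"); d=g-b; print(d[184:232:2,176:222:2])
# rectified bench map: world grid 8mm, local std
e=cv2.GaussianBlur(np.abs(cv2.Laplacian(g.astype(np.float32),cv2.CV_32F)),(0,0),1.2)
print("bench edges: rows x 600->390, cols y 250->-50")
for x in range(600,389,-14): print(x,[int(e[tuple(proj(s,[x,y,10]).round().astype(int)[::-1])]) for y in range(258,-60,-12)])
E
```

```text
in box (top), diff
[[ -1  -3  -2  -3  -3  -4  -5  -3  -2  -2   0  -3  -2  -1  -1  -3  -2  -2  -1  -2  -7   7 -15]
 [ -1  -2  -2  -4  -2  -3  -2   0  -2  -2  -1  -1  -3  -2   1  -4  -3  -5  -4  -3  -7  12   2]
 [  0  -4  -2   0  -2  -2  -1  -1  -4  -1  -3  -6   0  -4  -3  -2  -3  -3  -1  -1  -4  14  -1]
 [ -4  -3  -3  -1  -3  -2  -3  -2  -2  -3  -4  -2   9   9   1  -1   0  -3  -2   0  -5  23  -2]
 [  0  -4  -4  -2  -1  -4  -2  -2  -1  -1  -1   6  12  10   7   0  -1  -2  -1  -1   0  25  -1]
 [ -2  -5   1  -1  -3  -3  -4  -4  -3  -1   2  11  16  15  10   5  -2  -3  -1  -1   1  33   2]
 [ -2  -2  -4  -1  -2  -2  -2  -3  -4  -4  -3   5  12  15  10   5   0  -1  -3  -2   0  47   2]
 [ -2  -2  -4  -1  -4  -2  -3   0  -3   0   2   3   6  15   4  -4   0  -2  -3  -3   8  74   2]
 [ -2  -4  -3  -4  -2   1   0  -1  -1   0  -2  -2  -1  -2  -2  -4  -1   0  -3  -2   1  68  -1]
 [ -2   0  -2  -2   0   0  -5  -4  -2  -2   1  -3  -6  -4  -3  -3  -1  -2  -1  -3  -3  63  -3]
 [ -2  -2  -3  -1   0  -1  -2  -3  -2  -7  -3   0  -1   2   1  -2   0  -2  -3  -3 -15  37 -11]
 [  0  -1  -1  -3  -1   0  -4  -2  -
[... 2015 characters left out ...]
5, 8, 3, 2, 2, 2, 3, 10, 26, 25, 4, 3, 2, 3, 4, 8, 15, 13, 10]
474 [17, 9, 6, 3, 3, 3, 6, 5, 2, 4, 3, 3, 2, 9, 23, 27, 23, 8, 3, 2, 2, 2, 3, 4, 5, 12, 16]
460 [18, 8, 3, 4, 4, 3, 6, 5, 2, 2, 3, 3, 3, 12, 15, 11, 13, 5, 3, 2, 2, 3, 3, 3, 3, 8, 9]
446 [18, 12, 3, 3, 4, 3, 6, 5, 3, 3, 3, 3, 3, 3, 4, 12, 9, 3, 2, 3, 5, 3, 2, 3, 5, 17, 10]
432 [20, 14, 3, 3, 3, 4, 5, 4, 5, 5, 5, 4, 3, 4, 7, 13, 5, 2, 4, 5, 4, 2, 2, 5, 13, 15, 5]
418 [16, 10, 4, 3, 3, 2, 4, 4, 3, 3, 3, 2, 3, 3, 7, 11, 4, 3, 4, 2, 3, 2, 2, 5, 16, 13, 3]
404 [17, 13, 6, 3, 3, 3, 5, 4, 2, 3, 3, 2, 2, 3, 10, 11, 4, 3, 4, 3, 3, 3, 3, 9, 18, 7, 2]
390 [24, 23, 6, 4, 4, 4, 6, 4, 3, 3, 2, 2, 2, 4, 13, 8, 4, 2, 4, 3, 2, 3, 5, 17, 14, 3, 2]
```

Three bright blobs show through the pane, which are the heatsinks, and the swept bench holds only the cable and shadow edges. I'll lay the rake down here, well clear of the flap.

step_arm(deltas=[[[0,0,0.015],[0,0,0],-1],[[0,0,0.03],[0,0,0],-1],[[0,0,0.04],[0,0,0],-1],[[0,0,0.044],[0,0,0],-1],[[0,0,0.044],[0,0,0],-1],[[0,0,0.044],[0,0,0],-0.4],[[0,0,0.044],[0,0,0],-0.2],[[0,0,0.044],[0,0,0],0],[[0,0,0.044],[0,0,0],0],[[0,0,0.044],[0,0,0],0],[[0,0,0],[0,0,0],0],[[0,0,-0.1],[0,0,0],0],[[-0.1,-0.1,-0.4],[0,0,0],0],[[-0.3,-0.2,-0.6],[0,0,0],0],[[-0.5,-0.2,-0.7],[0,0,0],0],[[-0.5,-0.2,-0.7],[0,0,0],0],[[-0.5,-0.2,-0.7],[0,0,0],0],[[-0.5,-0.2,-0.7],[0,0,0],0],[[-0.5,-0.2,-0.7],[0,0,0],0],[[-0.5,-0.2,-0.7],[0,0,0],0]])

```text
t: 22.12
ee_pos: [413.6, -359.4, 229.8]
orientation: [2.222, 2.217, 0.0]
ft_force: [-0.1, 0.3, -0.5]
width: 43.7
grasp_force: 0.0
```

```bash
python3 - <<'E'
from h import *
np.set_printoptions(precision=1,suppress=True,linewidth=200)
o=get_obs(); print(o["t"],o["ee_pos"],o["width"])
s=get_image("top"); np.savez("t8.npz",**s); w=get_image("wrist")
h=cv2.cvtColor(s["pixels"],cv2.COLOR_RGB2HSV)
for nm,lo,hi in (("wood",(5,90,60),(20,255,255)),("red",(0,150,80),(4,255,255))):
    N,l,st,ce=cv2.connectedComponentsWithStats(cv2.inRange(h,lo,hi))
    for i in range(1,N):
        p=ray(s,*ce[i],15)
        if st[i,4]>8 and 350<p[0]<650 and -400<p[1]<250: print(nm,st[i],p)
a=s["pixels"].astype(int); b=np.load("t2.npz")["pixels"].astype(int)
d=(a-b); print("red-blue change in box"); print((d[186:224:2,176:214:2,0]-d[186:224:2,176:214:2,2]))
for nm,q in (("cutters",(650,0)),("brick",(697,-119)),("tape",(708,-249))):
    u,v=proj(s,[*q,10]).astype(int); print(nm,np.abs(d[v-12:v+13,u-15:u+16]).mean().round(1))
E
```

```text
22.1167 [ 413.6 -359.4  229.8] 43.69982014313178
wood [348 173  12   1  12] [ 615.5 -297.9   15. ]
wood [304 206  40   5 159] [ 472.8 -177.6   15. ]
red [347 174  17   5  75] [ 604.  -304.5   15. ]
red-blue change in box
[[-3  1  0 -3  0  0 -2  0  1 -1 -1 -1  0 -1 -1  0  0  0 -1]
 [ 0  0  0 -1 -1 -1  0 -2  0  0  0  1  0 -1  0  0  0  1  0]
 [ 1  1  1  0  0 -2  0  1 -1  1  0 -2  0  1  0  0 -1 -1 -1]
 [ 0  0  0 -1 -1 -1  1  0 -1  0 -1 -2  1 -1 -1  1  1 -1  0]
 [ 0  0  0  1 -1  1 -2 -1 -1 -2 -1  0 -1 -2  1 -1  0  0 -2]
 [-2 -1  1  0 -1  1  0  1 -1  1  1  1  0  0 -1  0  0 -1 -1]
 [ 0  0  0 -1  0 -1  0 -1  0  1  2 13  3  1 -1  2  0 -2  1]
 [ 2  0 -1 -1  1  0 -2  0  2 10  0  7 10 -1  0  0  0  0  0]
 [ 1  0 -1 -1 -1  2  0  0  0 11  8 -1  1 -1 -1 -1  1 -1  0]
 [ 1  0 -2 -2  0 -1  0  1  1  2  5  2  0 -1  1 -1 -1  0 -2]
 [-1  0 -1  0  0 -1  0  1  0  1  0 -1  1 -1 -1  2  1 -2 -1]
 [ 0  0 -1  0  0  1  1 -2  1  0  1  0  0  1 -1  2 -1  1  1]
 [ 2 -1  1  1  0  0 -1  0  1 -1 -2  1 -2  1  1  1 -1  1 -1]
 [-2 -1  1  0 -1  2 -1 -1  0  0  1  0  1 -2 -1 -1 -1 -1  0]
 [ 1  1  2  0  0 -1  2  2  8  1 10  4  1  1  0 -1  0  1 -1]
 [ 0 -3  0 -1  0  2 -1  3  9  1 14  5  1  1  1 -3  0  0  0]
 [ 0  0  0  0 -1  1 -1  0  5  1  7  3  0  1  0  0  1 -1  3]
 [ 0 -1  0  1  2 -1  0  1  0  0  0  1  0  1  0  0  2  0 -2]
 [ 0 -1  0  0 -2 -1 -1  0 -1  0 -2 -1 -2  1 -1  0  1  0  1]]
cutters 78.4
brick 19.9
tape 4.0
```

```bash
python3 - <<'E'
from h import *
a=np.load("t8.npz")["pixels"].astype(int); b=cv2.imread("pics/top0.png")[:,:,::-1].astype(int); s=np.load("t8.npz")
d=np.abs(a-b)
for nm,q in (("cutters",(650,0)),("brick",(697,-119)),("tape",(708,-249)),("spool",(415,557))):
    u,v=proj(s,[*q,10]).astype(int); print(nm,d[v-12:v+13,u-15:u+16].mean().round(1))
print(close_job())
E
```

```text
cutters 1.3
brick 1.3
tape 1.2
spool 1.4
the job is handed in; nothing more can be done
None
```

The job is handed in, at about 22 s on the robot's clock: the flap is down, all five parts show inside the box in the last camera checks, and the screwdriver and rake lie on the bench clear of the flap; the cutters, brick, tape and spool are unchanged in the images, but I didn't re-check the marker.

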